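Raise the vial tray with the cam lever and hold it up

TASK

Open the lid of the white sample case on the bench all the way, until it stands open on its stop by itself. Then swing the cam lever inside the case up to the point of highest lift, where the lever stands upright and the vial tray is fully raised, and finish while still holding it there with the fingers (the lever is sprung and falls back if let go). Leave the other things on the bench where they are.

Things in the scene. Friction and masses are not known exactly. Their poses are not given: they have to be found in the camera images.
- case: Sample case: white metal box fixed to the bench, 300 (its x) by 140 (its y) by 100 mm tall, walls and floor 5 mm. Origin: centre of its underside; z up. The lid is hinged along the top of its +y side, the lid's grab bar is on its -y side. Under the lid are the cam lever (-x half) and the vial tray (+x half). Position and yaw vary.
- lid (a joint): Angle of the grey lid (300 x 140 x 6 mm, about 0.3 kg): 0 shut (level), 1.85 rad open against its stop (leaning back past upright, 90 degrees = 1.57). Free hinge along the case's x axis: let go before upright it falls shut, past upright it falls open to the stop and stays there.
- lid_bar (a point): Middle of the lid's grab bar: black round bar 14 mm thick along the case's x, joined to the lid by two rods 55 mm either side of the middle. It lies in the lid's plane, its axis 40 mm beyond the lid's -y edge, 103 mm above the bench when shut, nothing below it. It moves on an arc of 180 mm radius about lid_hinge.
- lid_hinge (a point): Middle of the lid's hinge line, on the top of the case's +y side, 100 mm above the bench; the hinge line runs along the case's x axis. Moves with the case only.
- lever_pivot (a point): Point on the lever's axis (parallel to the case's y axis), in the plane of the lever's arm, 45 mm above the bench. Fixed in the case.
- lever_grip (a point): Middle of the lever's handle: black round bar 14 mm thick, 58 mm long, parallel to the case's y, sticking out from the arm's end towards the case's -y. It lies 90 mm from the lever's axis and 34 mm to the -y side of lever_pivot: 78 mm above the bench at rest (22 mm below the case's rim; 55 mm from the -x wall, 43 mm from the -y wall), 135 mm when upright.
- lever: Cam lever, flat steel arm 12 x 8 x 102 mm with a brass eccentric disc. Origin on its axis; z along the arm to the handle, y along the turning axis (the case's y). At rest it leans 1.2 rad from upright to the case's -x and swings up towards +x. Upright is the highest lift; up to 0.7 rad beyond, the tray sinks again. A spring pulls it back to rest (2 N at the handle at rest, 3 to 4 N upright).
- tray (a joint): Height of the vial tray (aluminium plate 104 x 116 mm with eight capped amber vials seated in it) above its lowest place, in m: 0 at rest, 0.016 fully raised. Driven only by the cam.
- beaker: Bystander, to be left alone: open glass beaker, 62 mm wide, 80 mm tall. Origin: centre of its underside.
- jar: Bystander, to be left alone: small capped amber jar, 42 mm wide, 50 mm tall. Origin: centre of its underside.
- flask: Bystander, to be left alone: capped clear glass bottle, 70 mm wide, 130 mm tall. Origin: centre of its underside.
- dish: Bystander, to be left alone: shallow white dish, 80 mm wide, 16 mm tall. Origin: centre of its underside.
- spatula: Bystander, to be left alone: hand spatula lying on the bench, 170 mm long, along its x axis.
- mortar: Bystander, to be left alone: white ceramic bowl (mortar), 96 mm wide, 60 mm tall. Origin: centre of its underside.
- pestle: Bystander, to be left alone: white ceramic pestle lying on the bench, 105 mm long, along its x axis.
- carton: Bystander, to be left alone: cardboard carton 90 x 60 x 45 mm. Origin: centre of its underside.

How it is judged (in metres and radians):
On the way:
1. the lid is opened until it rests on its stop (value of joint lid above 1.75 rad), for 0.3 s.
At the end, for the whole second after the job is handed in: The lid stands on its stop (above 1.75 rad); the lever is held still by the fingers (contact force over 1 N) within 0.14 rad (8 degrees) of upright, with the tray raised by more than 15 mm; no other thing on the bench has been moved by more than 30 mm (angle between lever's own z axis and vertical below 0.14 rad and angular speed of lever below 0.1 rad/s and value of joint tray above 0.015 m and contact force between the fingers and lever above 1 N and value of joint lid above 1.75 rad); the arm keeps its last pose, push and grip.
It fails at once if one of the other things on the bench is moved by more than 30 mm (distance of any of beaker, jar, flask, dish, spatula, mortar, pestle, carton from where it was at the start of the episode above 0.03 m).
It also fails if it takes over 58 s, if anything falls off the work surface, if the arm or the gripper's body presses on something with over 40 N, if the wrist force passes 120 N, or if a joint passes its speed limit or range.

ROBOT

A 7-joint arm with a two-finger parallel gripper is mounted at the origin on the work surface. World frame = base frame: x ahead of the robot, y to its left, z up, the work surface at z = 0. Lengths are in mm, angles in degrees, forces in N, time in s.
With the tool pointing down it reaches from about 350 to 900 mm from the base axis. Payload 7.2 kg.
Tool frame: the origin (TCP) lies at the very end of the fingers, on their centre line; the grasp point (between the pads) lies 19 mm behind it; x points along the fingers, y is the direction in which the jaws open and shut, and the axes are right-handed (so a half turn about x gives the same grasp; the last joint's range is limited). The gripper opens to 85 mm and grips with 20 to 120 N. Pads are 22 mm wide; open, the fingers measure 114 mm over their backs; the gripper's body (76 mm by 85 mm) begins 54 mm behind the grasp point. The pads swing forward as they close: fully open they stand 13 mm farther back than shut.
Start: joints at [69.947, 23.554, -0.728, 91.456, 0.321, 64.991, -4.71], TCP at [173.791, -600.354, 231.297] pointing down, gripper open.
Joint ranges: [-169.25, 169.25], [-16.82, 113.86], [-84.01, 82.57], [7.8, 145.47], [-59.2, 239.2], [7.22, 106.19], [-163.78, 163.78]. Speed limits (degrees/s): [136.94, 136.94, 172.46, 172.46, 180, 180, 180].

INTERFACE

Orientations are given as a 3x3 rotation matrix whose columns are the frame's x, y, z axes.
In Python, from plant import get_obs, imaging, workorder, spotter gives the robot as it stands.
- The arm moves only by the shell command python3 -m handwheel 'ROWS' [FORCE]. ROWS is JSON, a list of rows, each a list of 7 numbers: the opening, from 0 (shut) to 1 (fully open), then the shift along the tool's x, y, z in m, then the turn, a rotation vector about the tool's x, y, z in degrees. In form: [[claw, dx, dy, dz, ax, ay, az], ...]. A call has 1 to 20 rows; each row is the pose to reach, as a shift and turn from the pose commanded when the call began, along the tool's axes at that moment; what a row does not reach only later rows make up. A row lasts 1/10 s, in which the tool goes at most 50 mm and 8.59 degrees, less where a joint would pass 70% of its speed; a pose out of reach is approached as far as the arm can. A call with a gripper value outside its range is refused whole. The fingers move at their own pace and stop on an object; FORCE is the grip in N (left out, the last holds). Time passes only in rows, so rows that repeat a pose let the fingers close. It gives the time, the measured TCP pose, the force and the opening at its end, in the units of the state.
- get_obs(): the state, without advancing time (a new reading comes with each control period).
- imaging.grab_frame(name): name is "side" or "top" or "wrist"; returns the picture (384x512x3 uint8, blue, green, red); there is no depth.
- imaging.camera_model(name): a dict with "K" (3x3 intrinsics, pixels), "extrinsics" (4x4, takes a point from camera to world coordinates); the wrist camera has in their place "tool_from_camera" (4x4, takes a point from camera to tool coordinates, whose origin is the TCP and whose axes are the tool frame's). Camera axes: x right, y down, z forward; pixel columns grow to the right and rows downward; lengths in mm; the calibration is good to about 2 mm. A picture is of the moment at which its call begins: read the wrist's pose just before it. camera_model takes no time and is no camera call.
- workorder.job_done(): hands the job in, once; it reports no verdict.
Trained networks look in the newest picture that a camera, given by its name, has taken for a name from the list of things; names that differ only in an ending like _2 or _b are one class to them, and where a whole thing is asked for, a point or a joint stands for the part that bears it (a point fixed in the world has none). Each returns a list of dicts, best first, with "conf" (0 to 1); they miss things now and then, are a little off and sometimes report something else, mostly with a low value. They report only what shows in the picture. A call takes as long as a camera call.
- spotter.trace(camera, query): "mask" (384x512 bool, what is visible of it) and "bbox" ([left, top, right, bottom] in pixels, round what is visible of it).
- spotter.spot_point(camera, query): "at" ([column, row] in pixels: a listed point, or the origin of a listed thing).
The state is a dict: "t": time; "q": joint angles; "dq": joint speeds; "joint_torque": joint torques, N m; "tool_pos": TCP position; "eef_rot": TCP orientation; "contact_force": force on the tool from outside, world axes, zero at the start; "torque": the same for the moment, N m; "finger_gap": finger opening in mm.
Only numpy, scipy, OpenCV 4.12 (cv2) and the standard library are available. Lean on these libraries where they do the work, as an engineer would, in place of code of your own. Each camera call takes 0.05 s, during which the arm holds its last target. There are 200 camera calls.

## Working session

There is one attempt and no reset: what is moved stays moved. The work goes in short steps, Python scripts to look and compute and a shell command to move; the robot and the scene stay as the last step left them, time stands still between calls to the robot, and variables do not carry over. Pictures are saved under pics/ and viewed, about 8 in all and at most 12, crops included, and the job is handed in when it is done.

```bash
mkdir -p pics; ls
cat > h.py <<'E'
import numpy as np,cv2
from plant import get_obs, imaging, workorder, spotter
def cam(n,obs=None):
    m=imaging.camera_model(n);K=np.array(m["K"])
    if n=="wrist":
        o=obs or get_obs();T=np.eye(4);T[:3,:3]=np.array(o["eef_rot"]);T[:3,3]=o["tool_pos"]
        E=T@np.array(m["tool_from_camera"])
    else:E=np.array(m["extrinsics"])
    return K,E
def ray(c,px):
    K,E=c;d=E[:3,:3]@np.linalg.solve(K,[px[0],px[1],1]);return E[:3,3],d
def atz(c,px,z):
    o,d=ray(c,px);return o+d*(z-o[2])/d[2]
def proj(c,P):
    K,E=c;p=E[:3,:3].T@(np.array(P,float)-E[:3,3]);p=K@p;return p[:2]/p[2]
E
python3 - <<'E'
from h import *
o=get_obs();print({k:np.round(v,2).tolist() for k,v in o.items()})
ims=[]
for n in("top","side"):
    ims.append(imaging.grab_frame(n));c=cam(n);print(n,np.round(c[1],2).tolist())
    for q,z in(("lid_bar",103),("lid_hinge",100),("case",0),("jar",0),("beaker",0),("flask",0),("dish",0),("mortar",0),("carton",0),("spatula",0),("pestle",0)):
        r=spotter.spot_point(n,q)[:2]
        for a in r:print(n,q,round(a["conf"],2),np.round(a["at"]),np.round(atz(c,a["at"],z)))
cv2.imwrite("pics/a.png",np.vstack(ims)[:, :])
E
```

```text
pics
{'t': 0.0, 'q': [69.95, 23.6, -0.73, 91.5, 0.32, 64.99, -4.71], 'dq': [0.02, -0.03, -0.09, 0.04, 0.05, 0.05, 0.12], 'joint_torque': [0.0, -60.06, 0.68, -29.94, 0.01, 0.01, -0.0], 'tool_pos': [173.61, -599.89, 230.45], 'eef_rot': [[-0.0, 0.28, -0.96], [0.0, -0.96, -0.28], [-1.0, -0.0, 0.0]], 'contact_force': [-0.05, 0.5, -0.18], 'torque': [-0.01, -0.04, -0.02], 'finger_gap': 85.42}
top [[0.02, -0.99, 0.1, 415.5], [-1.0, -0.02, 0.0, 74.87], [0.0, -0.1, -0.99, 1366.27], [0.0, 0.0, 0.0, 1.0]]
top lid_bar 0.87 [324. 200.] [ 533. -164.  103.]
top case 0.88 [293. 192.] [568. -69.   0.]
top jar 0.73 [246. 200.] [536. 107.   0.]
top jar 0.68 [317. 236.] [ 411. -156.    0.]
top beaker 0.54 [350. 181.] [ 615. -277.    0.]
top flask 0.7 [319. 144.] [ 752. -162.    0.]
top flask 0.4 [361. 266.] [ 306. -317.    0.]
top dish 0.76 [246. 202.] [528. 103.   0.]
top dish 0.74 [257. 154.] [709.  68.   0.]
top mortar 0.58 [168. 257.] [322. 384.   0.]
top carton 0.77 [137. 220.] [452. 503.   0.]
top spatula 0.79 [259. 153.] [714.  62.   0.]
top pestle 0.55 [359. 267.] [ 303. -309.    0.]
side [[0.93,
[... 207 characters left out ...]
e lid_hinge 0.7 [280. 243.] [ 540. -124.  100.]
side lid_hinge 0.63 [278. 207.] [587.   4. 100.]
side case 0.79 [282. 243.] [577. -72.   0.]
side case 0.49 [320. 291.] [ 620. -271.    0.]
side jar 0.53 [175. 167.] [324. 391.   0.]
side jar 0.47 [242. 280.] [ 405. -153.    0.]
side beaker 0.73 [318. 289.] [ 616. -263.    0.]
side beaker 0.38 [227. 340.] [ 305. -315.    0.]
side flask 0.83 [345. 251.] [ 758. -174.    0.]
side dish 0.68 [344. 252.] [ 753. -176.    0.]
side dish 0.64 [253. 208.] [537.  98.   0.]
side mortar 0.83 [175. 169.] [323. 376.   0.]
side carton 0.71 [199. 143.] [448. 486.   0.]
side spatula 0.61 [302. 207.] [703.  41.   0.]
side pestle 0.8 [223. 342.] [ 291. -316.    0.]
```

View pics/a.png

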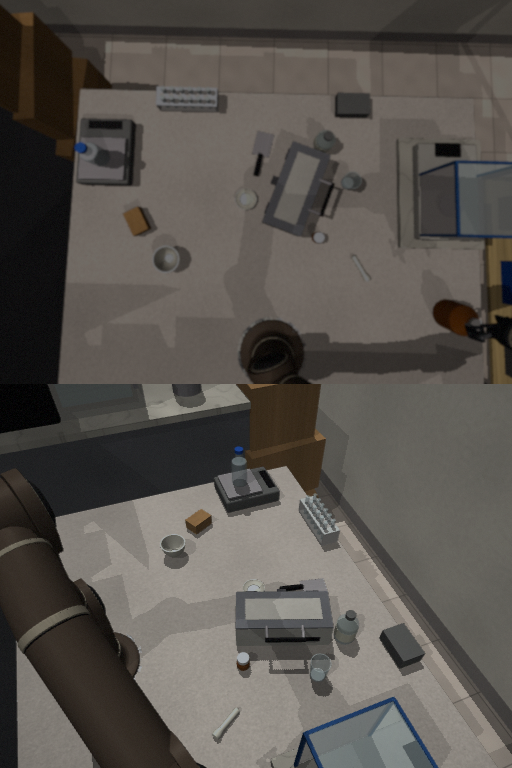

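Run:
```python
from h import *
out=[]
for n in("top","side"):
    im=imaging.grab_frame(n);c=cam(n)
    for q in("lid","case","lid_bar"):
        r=spotter.trace(n,q)
        for a in r[:1]:
            cn=max(cv2.findContours(a["mask"].astype(np.uint8),0,2)[0],key=cv2.contourArea)
            b=cv2.boxPoints(cv2.minAreaRect(cn));print(n,q,round(a["conf"],2),a["bbox"],[np.round(atz(c,p,103)[:2]).tolist() for p in b])
    s=im[120:300,190:400] if n=="top" else im[160:340,190:400]
    out.append(cv2.resize(s,None,fx=3.5,fy=3.5,interpolation=cv2.INTER_CUBIC)[:,:])
cv2.imwrite("pics/b.png",cv2.resize(out[0],None,fx=1,fy=.95))
```

```text
top lid 0.91 [264.2, 140.6, 331.8, 234.1] [[454.0, 49.0], [739.0, -54.0], [673.0, -235.0], [391.0, -129.0]]
top case 0.79 [264.3, 140.9, 331.6, 238.7] [[458.0, 69.0], [746.0, -38.0], [671.0, -234.0], [387.0, -123.0]]
top lid_bar 0.68 [264.4, 142.6, 335.6, 236.9] [[457.0, 53.0], [744.0, -57.0], [672.0, -239.0], [389.0, -126.0]]
side lid 0.68 [237.0, 209.2, 329.9, 256.0] [[453.0, 47.0], [753.0, -55.0], [668.0, -226.0], [395.0, -131.0]]
side case 0.55 [234.1, 205.1, 333.9, 262.6] [[462.0, 57.0], [760.0, -53.0], [663.0, -239.0], [394.0, -139.0]]
side lid_bar 0.61 [184.1, 126.7, 212.8, 148.2] [[376.0, 429.0], [477.0, 486.0], [491.0, 390.0], [393.0, 338.0]]
```

The top view shows the case at about (300,190) with its bar towards lower right (324,200). The jar (318,237), beaker (350,182), flask (325,142), dish (246,199) and spatula (260,155) stand around it. The networks and the picture agree: case yaw about -20°, bar at about (533,-168), centre about (571,-65).

```bash
cat >> h.py <<'E'
from scipy.spatial.transform import Rotation as R
def delta(pos,yaw,tilt=None):
    "tool-frame shift (m) and turn (deg) to get the tool pointing down at pos, tool y at yaw"
    o=get_obs();R0=np.array(o["eef_rot"]);a=np.radians(yaw)
    x=np.array([0,0,-1.]);y=np.array([np.cos(a),np.sin(a),0]);R1=np.c_[x,y,np.cross(x,y)]
    return np.round(R0.T@(np.array(pos)-o["tool_pos"])/1000,4), np.round(R.from_matrix(R0.T@R1).as_rotvec(degrees=True),1)
E
python3 -c "
from h import *
print(delta([533,-168,180],-110))"
```

```text
(array([ 0.0513, -0.3154, -0.4653]), array([36.1, -0. , -0. ]))
```

```bash
python3 -m handwheel '[[0.7,0,-0.03,-0.05,3,0,0],[0.7,0,-0.06,-0.09,6,0,0],[0.7,0,-0.09,-0.13,9,0,0],[0.7,0.01,-0.115,-0.17,13,0,0],[0.7,0.01,-0.14,-0.21,17,0,0],[0.7,0.02,-0.168,-0.25,21,0,0],[0.7,0.03,-0.195,-0.29,25,0,0],[0.7,0.03,-0.222,-0.33,28,0,0],[0.7,0.04,-0.25,-0.37,31,0,0],[0.7,0.05,-0.276,-0.41,34,0,0],[0.7,0.051,-0.3,-0.445,36,0,0],[0.7,0.051,-0.315,-0.465,36,0,0],[0.7,0.051,-0.315,-0.465,36,0,0],[0.7,0.051,-0.315,-0.465,36,0,0]]' 30
python3 - <<'E'
from h import *
o=get_obs();im=imaging.grab_frame("wrist");c=cam("wrist",o)
for q in("lid_bar",):
    for a in spotter.spot_point("wrist",q):print(q,round(a["conf"],2),np.round(a["at"]),np.round(atz(c,a["at"],103)))
Y=np.radians(-20);ux=np.array([np.cos(Y),np.sin(Y),0]);uy=np.array([-np.sin(Y),np.cos(Y),0])
b=np.array([533,-168,103.])
for s in(-70,70):print(np.round(proj(c,b+s*ux)))
cv2.line(im,*[tuple(int(v) for v in proj(c,b+s*ux)) for s in(-70,70)],(0,0,255),1)
cv2.imwrite("pics/c.png",im)
E
```

```text
t: 3.0
tool_pos: [532.9, -168.2, 180.1]
eef_rot: [[-0.0, -0.338, -0.941], [-0.0, -0.941, 0.338], [-1.0, 0.0, 0.0]]
contact_force: [-0.3, -0.9, -0.4]
finger_gap: 59.8
lid_bar 0.85 [265. 193.] [ 537. -175.  103.]
[257. 288.]
[257.  97.]
```

View pics/c.png

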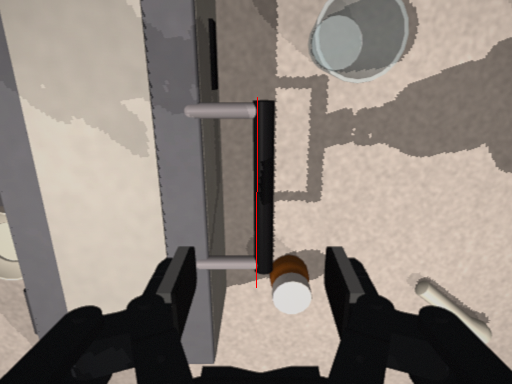

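Run:
```python
from h import *
c=cam("wrist")
p=[atz(c,a,103) for a in((265,110),(264.5,262))]
d=p[0]-p[1];m=(p[0]+p[1])/2;yaw=np.degrees(np.arctan2(d[1],d[0]))
print(np.round(p,1),np.linalg.norm(d),yaw,m)
e=[atz(c,a,103) for a in((145,0),(165,360))];d=e[0]-e[1];print(np.degrees(np.arctan2(d[1],d[0])))
print(delta([m[0],m[1],86],yaw-90))
```

```text
[[ 588.9 -195.6  103. ]
 [ 485.5 -158.4  103. ]] 109.86150976148683 -19.821371462387116 [ 537.20705931 -177.00266637  103.        ]
-22.653748858819668
(array([ 0.0943,  0.005 , -0.0072]), array([-0.1,  0. , -0. ]))
```

```bash
python3 -m handwheel '[[0.4,0,0.006,-0.007,0,0,0],[0.4,0,0.006,-0.007,0,0,0],[0.4,0.02,0.006,-0.007,0,0,0],[0.4,0.045,0.006,-0.007,0,0,0],[0.4,0.07,0.006,-0.007,0,0,0],[0.4,0.09,0.006,-0.007,0,0,0],[0.4,0.094,0.006,-0.007,0,0,0],[0.4,0.094,0.006,-0.007,0,0,0],[0.1,0.094,0.006,-0.007,0,0,0],[0.1,0.094,0.006,-0.007,0,0,0],[0.1,0.094,0.006,-0.007,0,0,0],[0.1,0.094,0.006,-0.007,0,0,0]]' 30
python3 - <<'E'
from h import *
o=get_obs();print(o["contact_force"],o["finger_gap"],o["t"])
# arc offsets
for th in range(0,107,8):
    t=np.radians(th);print(th,"up",round(.18*np.sin(t),3),"toward +y",round(.18*(1-np.cos(t)),3))
E
```

```text
t: 4.3
tool_pos: [539.4, -173.1, 87.7]
eef_rot: [[0.004, -0.337, -0.941], [0.003, -0.941, 0.337], [-1.0, -0.004, -0.002]]
contact_force: [3.6, 9.2, -1.4]
finger_gap: 12.8
[ 3.63254765  9.22195284 -1.35747277] 12.847320217580727 4.3
0 up 0.0 toward +y 0.0
8 up 0.025 toward +y 0.002
16 up 0.05 toward +y 0.007
24 up 0.073 toward +y 0.016
32 up 0.095 toward +y 0.027
40 up 0.116 toward +y 0.042
48 up 0.134 toward +y 0.06
56 up 0.149 toward +y 0.079
64 up 0.162 toward +y 0.101
72 up 0.171 toward +y 0.124
80 up 0.177 toward +y 0.149
88 up 0.18 toward +y 0.174
96 up 0.179 toward +y 0.199
104 up 0.175 toward +y 0.224
```

```bash
python3 -m handwheel '[[0.1,-0.006,-0.004,0,0,0,0],[0.1,-0.016,-0.005,0,0,0,0],[0.1,-0.03,-0.007,0,0,0,0],[0.1,-0.05,-0.011,0,0,0,0],[0.1,-0.064,-0.016,0,0,0,0],[0.1,-0.08,-0.023,0,0,0,0],[0.1,-0.095,-0.031,0,0,0,0],[0.1,-0.109,-0.041,0,0,0,0],[0.1,-0.122,-0.052,0,0,0,0],[0.1,-0.134,-0.064,0,0,0,0],[0.1,-0.134,-0.064,0,0,0,0]]'
python3 -c "
from h import *
imaging.grab_frame('wrist');cv2.imwrite('pics/d.png',np.hstack([imaging.grab_frame('side')[130:300,180:400]]))"
```

```text
t: 5.4
tool_pos: [559.5, -117.0, 223.7]
eef_rot: [[0.002, -0.34, -0.941], [-0.003, -0.941, 0.34], [-1.0, 0.002, -0.003]]
contact_force: [-2.9, -6.3, 4.8]
finger_gap: 12.8
```

View pics/d.png

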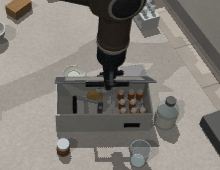

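```bash
python3 -m handwheel '[[0.1,-0.008,-0.009,0,0,0,0],[0.1,-0.015,-0.019,0,0,0,0],[0.1,-0.022,-0.03,0,0,0,0],[0.1,-0.028,-0.041,0,0,0,0],[0.1,-0.033,-0.052,0,0,0,0],[0.1,-0.037,-0.064,0,0,0,0],[0.1,-0.04,-0.076,0,0,0,0],[0.1,-0.043,-0.089,0,0,0,0],[0.1,-0.045,-0.101,0,0,0,0],[0.1,-0.046,-0.114,0,0,0,0],[0.1,-0.046,-0.126,0,0,0,0],[0.1,-0.045,-0.139,0,0,0,0],[0.1,-0.043,-0.151,0,0,0,0],[0.1,-0.041,-0.162,0,0,0,0],[0.1,-0.041,-0.162,0,0,0,0]]'
```

```text
t: 7.0
tool_pos: [615.0, 38.3, 260.6]
eef_rot: [[0.001, -0.338, -0.941], [0.001, -0.941, 0.338], [-1.0, -0.001, -0.0]]
contact_force: [2.2, -1.9, 3.4]
finger_gap: 12.4
```

```bash
python3 -m handwheel '[[0.35,0,0,0,0,0,0],[0.45,0,0,0,0,0,0],[0.45,0,0,0,0,0,0],[0.45,0,0,0,0,0,0],[0.45,-0.02,0,0,0,0,0],[0.45,-0.05,0,0,0,0,0],[0.45,-0.08,0,0,0,0,0],[0.45,-0.1,0,0,0,0,0],[0.45,-0.1,0,0,0,0,0]]'
python3 - <<'E'
from h import *
print(get_obs()["q"])
print(delta([484.5,-59.6,220],-20))
E
```

```text
t: 7.9
tool_pos: [615.1, 36.2, 364.7]
eef_rot: [[0.005, -0.34, -0.94], [0.001, -0.94, 0.34], [-1.0, -0.002, -0.005]]
contact_force: [0.5, -0.3, 0.4]
finger_gap: 38.5
[   1.86783629   18.924158    -13.43736886   80.76529002    4.39996893
   80.51939935 -121.44494654]
(array([0.144 , 0.1349, 0.0909]), array([-89.9,  -0.3,  -0.1]))
```

```bash
python3 -m handwheel '[[0.45,0,0.02,0.012,-8,0,0],[0.45,0,0.04,0.024,-16,0,0],[0.45,0,0.06,0.036,-24,0,0],[0.45,0,0.08,0.05,-32,0,0],[0.45,0,0.1,0.065,-40,0,0],[0.45,0.02,0.12,0.08,-48,0,0],[0.45,0.04,0.135,0.091,-56,0,0],[0.45,0.07,0.135,0.091,-64,0,0],[0.45,0.1,0.135,0.091,-72,0,0],[0.45,0.13,0.135,0.091,-80,0,0],[0.45,0.144,0.135,0.091,-88,0,0],[0.45,0.144,0.135,0.091,-90,0,0],[0.45,0.144,0.135,0.091,-90,0,0],[0.45,0.144,0.135,0.091,-90,0,0]]'
python3 - <<'E'
from h import *
o=get_obs();im=imaging.grab_frame("wrist");c=cam("wrist",o)
for q,z in(("lever_grip",78),("lever_pivot",45)):
    for a in spotter.spot_point("wrist",q):print(q,round(a["conf"],2),np.round(a["at"]),np.round(atz(c,a["at"],z)))
Y=np.radians(-20);uy=np.array([-np.sin(Y),np.cos(Y),0]);b=np.array([484.5,-59.6,78])
cv2.line(im,*[tuple(int(v) for v in proj(c,b+s*uy)) for s in(-29,29)],(0,0,255),1)
s=imaging.grab_frame("side")[130:300,180:400]
s=cv2.resize(s,(497,384))
for a in spotter.spot_point("side","lever_grip"):print("side",a, atz(cam("side"),a["at"],78))
cv2.imwrite("pics/e.png",np.hstack([im,s])[:, :800])
E
```

```text
t: 9.3
tool_pos: [482.5, -60.1, 217.0]
eef_rot: [[-0.0, 0.94, -0.341], [0.0, -0.341, -0.94], [-1.0, -0.0, 0.0]]
contact_force: [0.5, -0.1, -0.2]
finger_gap: 38.5
lever_grip 0.74 [262. 172.] [485. -60.  78.]
lever_pivot 0.86 [350. 129.] [573. -58.  45.]
side {'at': [253.9, 234.2], 'conf': 0.82} [482.82409163 -54.21207748  78.        ]
```

View pics/e.png

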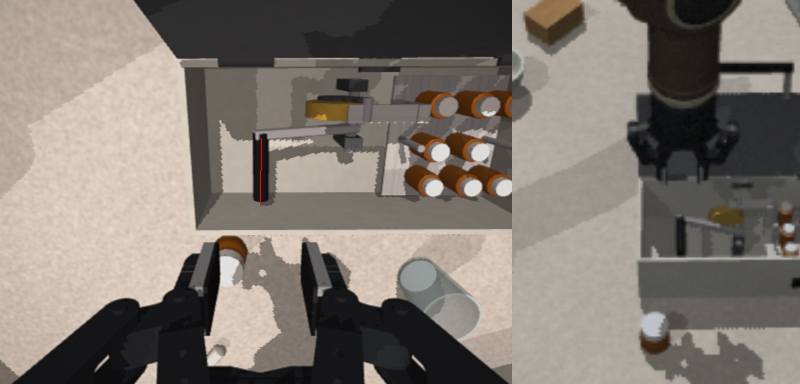

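The overlay line lies on the lever handle (260,135)-(260,203), within a few mm, and the lid stands open behind the case. I'm going down and gripping.

```bash
python3 -m handwheel '[[0.45,0.03,0.002,-0.001,0,0,0],[0.45,0.07,0.002,-0.001,0,0,0],[0.45,0.1,0.002,-0.001,0,0,0],[0.45,0.13,0.002,-0.001,0,0,0],[0.45,0.15,0.002,-0.001,0,0,0],[0.45,0.156,0.002,-0.001,0,0,0],[0.45,0.156,0.002,-0.001,0,0,0],[0.1,0.156,0.002,-0.001,0,0,0],[0.1,0.156,0.002,-0.001,0,0,0],[0.1,0.156,0.002,-0.001,0,0,0],[0.1,0.156,0.002,-0.001,0,0,0]]' 40
python3 - <<'E'
import numpy as np
for d in range(0,70,5):
    t=1.2-np.radians(d);print(d,"up",round(.09*(np.cos(t)-np.cos(1.2)),3),"x",round(.09*(np.sin(1.2)-np.sin(t)),3))
E
```

```text
t: 10.65
tool_pos: [483.3, -59.0, 62.4]
eef_rot: [[-0.003, 0.941, -0.339], [0.0, -0.339, -0.941], [-1.0, -0.002, 0.001]]
contact_force: [-8.3, 4.2, 8.5]
finger_gap: 12.7
0 up 0.0 x 0.0
5 up 0.007 x 0.003
10 up 0.014 x 0.007
15 up 0.021 x 0.011
20 up 0.027 x 0.016
25 up 0.032 x 0.022
30 up 0.038 x 0.028
35 up 0.042 x 0.034
40 up 0.046 x 0.041
45 up 0.05 x 0.048
50 up 0.053 x 0.055
55 up 0.055 x 0.062
60 up 0.056 x 0.07
65 up 0.057 x 0.078
```

```bash
python3 -m handwheel '[[0.1,-0.007,0.001,0,0,0,0],[0.1,-0.014,0.005,0,0,0,0],[0.1,-0.021,0.009,0,0,0,0],[0.1,-0.027,0.014,0,0,0,0],[0.1,-0.032,0.02,0,0,0,0],[0.1,-0.038,0.026,0,0,0,0],[0.1,-0.042,0.032,0,0,0,0],[0.1,-0.046,0.039,0,0,0,0],[0.1,-0.05,0.046,0,0,0,0],[0.1,-0.053,0.053,0,0,0,0],[0.1,-0.055,0.06,0,0,0,0],[0.1,-0.056,0.068,0,0,0,0],[0.1,-0.057,0.076,0,0,0,0],[0.1,-0.057,0.082,0,0,0,0],[0.1,-0.057,0.082,0,0,0,0],[0.1,-0.057,0.082,0,0,0,0]]'
python3 - <<'E'
from h import *
im=imaging.grab_frame("wrist");c=cam("wrist")
for a in spotter.spot_point("wrist","lever_grip"):print(a,atz(c,a["at"],135))
for a in spotter.spot_point("wrist","lever_pivot"):print(a,atz(c,a["at"],45))
s=imaging.grab_frame("side");cs=cam("side")
for q,z in(("lever_grip",135),("lever_pivot",45)):
    for a in spotter.spot_point("side",q)[:1]:print("side",q,a,atz(cs,a["at"],z))
s=cv2.resize(s[180:280,220:340],(460,384),interpolation=cv2.INTER_CUBIC)
cv2.imwrite("pics/f.png",cv2.resize(np.hstack([im,s]),(800,316)))
E
```

```text
t: 12.25
tool_pos: [562.5, -87.3, 120.3]
eef_rot: [[0.001, 0.941, -0.34], [0.0, -0.34, -0.941], [-1.0, 0.001, -0.0]]
contact_force: [-5.1, 2.9, 8.6]
finger_gap: 12.3
{'at': [260.0, 272.3], 'conf': 0.64} [563.42152006 -87.16230256 135.        ]
{'at': [127.7, 298.9], 'conf': 0.37} [503.44013922 -80.03929819 135.        ]
{'at': [258.8, 154.5], 'conf': 0.6} [573.27088832 -57.79088849  45.        ]
side lever_grip {'at': [173.5, 170.0], 'conf': 0.74} [305.0102351  248.15830495 135.        ]
side lever_pivot {'at': [278.2, 231.5], 'conf': 0.89} [569.18185359 -51.88431469  45.        ]
```

View pics/f.png

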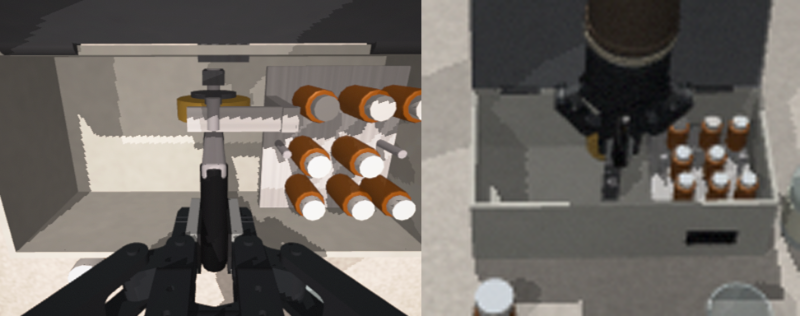

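The handle is at the expected arc end: the shift was 84 mm along x and 58 mm up, right over the pivot. The tray has come up. A last settle, then checks.

```bash
python3 -m handwheel '[[0.1,0,0,0,0,0,0],[0.1,0,0,0,0,0,0],[0.1,0,0,0,0,0,0],[0.1,0,0,0,0,0,0]]' 50
python3 - <<'E'
from h import *
Y=np.radians(-20);uy=np.array([-np.sin(Y),np.cos(Y),0]);b=np.array([539.4,-173.1,103]);h=b+180*uy
for n in("side","top"):
    imaging.grab_frame(n);c=cam(n)
    for th in(1.65,1.75,1.85):print(n,th,np.round(proj(c,h-180*np.cos(th)*uy+[0,0,180*np.sin(th)]),1))
    for a in spotter.spot_point(n,"lid_bar")[:2]:print(n,a)
    for q in("jar","beaker","flask","dish","spatula","mortar","pestle","carton"):
        print(q,[(round(a["conf"],2),np.round(atz(c,a["at"],0)[:2]).tolist()) for a in spotter.spot_point(n,q)[:2]])
E
```

```text
t: 12.95
tool_pos: [562.4, -87.3, 120.3]
eef_rot: [[0.001, 0.941, -0.34], [0.0, -0.34, -0.941], [-1.0, 0.001, -0.0]]
contact_force: [-5.8, 2.9, 8.0]
finger_gap: 12.4
side 1.65 [286.  166.5]
side 1.75 [285.5 162.7]
side 1.85 [285.1 159.4]
jar [(0.63, [408.0, -158.0]), (0.5, [575.0, -64.0])]
beaker [(0.77, [619.0, -271.0])]
flask [(0.57, [763.0, -176.0])]
dish []
spatula []
mortar [(0.93, [310.0, 382.0])]
pestle [(0.82, [298.0, -312.0])]
carton [(0.48, [443.0, 488.0])]
top 1.65 [277.2 168.8]
top 1.75 [271.6 166.8]
top 1.85 [266.  164.9]
top {'at': [263.6, 167.6], 'conf': 0.74}
top {'at': [293.1, 191.8], 'conf': 0.27}
jar [(0.49, [404.0, -159.0])]
beaker []
flask [(0.55, [762.0, -154.0])]
dish [(0.61, [534.0, 103.0]), (0.33, [408.0, -157.0])]
spatula [(0.59, [708.0, 51.0]), (0.5, [610.0, -276.0])]
mortar [(0.9, [315.0, 377.0])]
pestle []
carton [(0.65, [444.0, 518.0]), (0.46, [582.0, -114.0])]
```

The lid bar reads on the stop (1.85 rad), the bystanders haven't moved beyond network noise, and the lever is steady.

```bash
python3 -c "
from h import *
print(workorder.job_done())"
```

```text
the job is handed in; nothing more can be done
None
```

I opened the lid by its grab bar to about 104°, released it and let it fall onto its stop. Then I gripped the lever handle, swung it upright and handed in the job at about 13 s (limit 58 s) while still holding it at 50 N.

**Last checks:**
- **Lid:** the top camera sees the bar at (264,168) px. The stop position of 1.85 rad should show at (266,165), and 1.75 rad at (272,167). The side camera did not report the bar in the final check.
- **Lever:** the handle moved 84 mm along the case's x and 58 mm up, so it sits directly over the pivot. That puts it upright to within about 0.02 rad. It stayed still over the last 0.7 s with the fingers closed on it (12.4 mm gap). The side camera's reading of the handle was clearly false, at (305,248) mm, so I ignored it.
- **Tray:** it looked raised in the picture. I did not measure its height separately.
- **Bystanders:** every thing was found by at least one camera within about 15 mm of where it started. That is within the networks' scatter and nothing was seen to be touched. The dish, spatula, beaker and pestle were each seen by only one camera at the end.

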